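# Hang the blue tool bin back on the studio's slat panel

### The arm

A 6-joint arm with a two-finger parallel gripper is mounted at the origin on the work surface. World frame = base frame: x ahead of the robot, y to its left, z up, the work surface at z = 0. Lengths are in m, angles in rad, forces in N, time in s.
With the tool pointing down it reaches from about 0.275 to 0.825 m from the base axis. Payload 5.2 kg.
Tool frame: the origin (TCP) lies between the finger pads; the fingertips stand 25 mm ahead of it and the grasp point (between the pads) lies 6 mm ahead of it; z points along the fingers, y is the direction in which the jaws open and shut (so a half turn about z gives the same grasp; the last joint's range is limited). The gripper opens to 93 mm and grips with 3 to 60 N. Pads are 15 mm wide; open, the fingers measure 128 mm over their backs; the gripper's body (75 mm by 188 mm) begins 65 mm behind the grasp point.
Start: joints at [0.926, 0.259, 1.535, -0, 1.348, -0.203], TCP at [0.235, 0.497, 0.244] pointing down, gripper open.
Joint ranges: [-3.14, 3.14], [-0.91, 2.08], [0.19, 2.58], [-1.22, 4.36], [0.22, 2.71], [-3.12, 3.12]. Speed limits (rad/s): [2.57, 2.57, 3.14, 3.14, 3.14, 3.14].

### API

Orientations are given as a unit quaternion [w, x, y, z].
In Python, from bench import env, vision, masks_of, mark_of gives the robot as it stands. The module is installed in compiled form; this text tells all that it offers.
- The arm moves only by the shell command python3 -m crank 'ROWS' [OPENING] [FORCE]. ROWS is JSON, a list of rows, each a list of 2 entries, a list of its own where there are three numbers: the shift along the tool's x, y, z in m, then the turn about the tool's z in degrees. A call has 1 to 20 rows; each row shifts and turns the commanded pose from where the row before left it, along the tool's axes as they then stand; what a row does not reach is not made up. A row lasts 1/10 s, in which the tool goes at most 50 mm and 8.59 degrees, less where a joint would pass 70% of its speed; a pose out of reach is approached as far as the arm can. A call with a gripper value outside its range is refused whole. OPENING is the opening, from -1 (shut) to 1 (fully open), so that 0 is half open, set as the call begins (- or left out, the last holds). The fingers move at their own pace and stop on an object; FORCE is the grip in N (left out, the last holds). Time passes only in rows, so rows that do not move let the fingers close. It gives the time, the measured TCP pose, the force and the opening at its end, in the units of the state.
- env.get_state(): the state, without advancing time (a new reading comes with each control period).
- vision.camera(name): name is "scene" or "top" or "wrist"; returns a dict with "pixels" (384x512x3 uint8, red, green, blue), "depth" (384x512 float32, m along the optical axis (not along the pixel's ray), 0 where there is no reading), "K" (3x3 intrinsics, pixels), "pose" (4x4, takes a point from camera to world coordinates); the wrist camera has in their place "T_tool_cam" (4x4, takes a point from camera to tool coordinates, whose origin is the TCP and whose axes are the flange's). Camera axes: x right, y down, z forward; pixel columns grow to the right and rows downward; lengths in m; the calibration is good to about 2 mm. A picture is of the moment at which its call begins: read the wrist's pose just before it.
- env.close_job(): hands the job in, once; it reports no verdict.
Trained networks look in a picture, given as the dict that the camera call returned (one of the last four; its "shot" number tells which), for a name from the list of things; names that differ only in an ending like _2 or _b are one class to them, and where a whole thing is asked for, a point or a joint stands for the part that bears it (a point fixed in the world has none). Each returns a list of dicts, best first, with "p" (0 to 1); they miss things now and then, are a little off and sometimes report something else, mostly with a low value. They report only what shows in the picture. A call takes as long as a camera call. They do not tell look-alikes from the thing itself.
- masks_of(label, picture): "mask" (384x512 bool, what is visible of it).
- mark_of(label, picture): "centre" ([x, y, z] in m, in world coordinates, good to about 4 mm: a listed point, or the origin of a listed thing).
The state is a dict: "clock": time; "joint_pos": joint angles; "dq": joint speeds; "effort": joint torques, N m; "ee_pos": TCP position; "tcp_rot": TCP orientation; "contact_force": force on the tool from outside, world axes, zero at the start; "moment": the same for the moment, N m; "grip_width": opening from 0.0 (shut) to 1.0 (fully open).
Only numpy, scipy, OpenCV 4.12 (cv2) and the standard library are available. Lean on these libraries where they do the work, as an engineer would, in place of code of your own. Each camera call takes 0.05 s, during which the arm holds its last target.

### The job

Hang the blue bin on the slat panel in its own place, centred below the yellow tag: tilt the bin so that its upturned steel hook goes into the upper groove (feel for it, the slats sit up to a finger's width higher or lower each time), then rotate it down until it hangs upright by itself with its back flush against the slat, and let go. Do not disturb the grey bin, the terracotta pot, the jar or the wooden rib.

Things in the scene. Friction and masses are not known exactly. Their poses are not given: they have to be found in the camera images.
- bin: Loose blue plastic bin, open on top, 70 mm deep (x), 52 wide (y), 0.1-0.2 kg; starts standing on the table. Origin: centre of its underside; z up, +x to its back. Flat side walls 45 mm high (good to pinch across the 52 mm), front wall 32 high, walls 3 thick. Back plate 69 mm high, outer face at x = 35. A 40 mm wide steel hook hangs over the back plate's top (see hook_root).
- hook_root (a point): Point on the blue bin 35 mm behind and 76 mm above its origin: here the underside of the hook's tongue crosses the plane of the bin's back face. The tongue is level, 4 mm thick, and reaches 14 mm behind this point; its last 4 mm turn up as a lip that rises to 24 mm above the tongue's underside, leaving a channel 10 mm wide between the back face's plane and the lip.
- back_foot (a point): Middle of the lower edge of the blue bin's back face: 35 mm behind the bin's origin, height of its underside. When hung, the tongue rests on the groove's lower edge, 76 mm above the foot; the hook has about 5 mm of play in and out, and the bin leans up to 4 degrees off upright by its own weight.
- panel: Fixed upright panel, 360 mm wide (y), 286 high, at the robot's left, its face towards the robot's right. Origin: bottom middle of the slats' face at table height; +x level into the panel, z up. Plywood slats 5 mm thick, fronts at x = 0, nominal z = 22-74, 90-170 and 186-266 mm, with open grooves between them across the width and 32 mm free behind. All slats are set up to 12 mm higher or lower.
- groove (a point): Nominal middle of the upper groove (170-186 mm over the table); the true one is up to 12 mm higher or lower, not in the readings: feel for it. The lip overlaps the top slat by 8 mm, so the bin must enter with its foot swung out some 45 degrees: the lip slides in along its own direction (1-2 mm clearance) until the tongue's top stops at the top slat's lower edge. Back off 4-5 mm, then swing down.
- tag_yellow: Yellow plate 44 x 30 mm, 2 mm thick, clipped to the panel's top rail in front of the top slat, above the blue bin's place. Origin: on the slats' front plane at the nominal lower edge of the upper groove (170 mm over the table), right below the tag; the plate's centre is 66 mm above the origin. Axes as the panel's: x into the panel, y across, z up.
- tag_white: White plate of the same size for another bin's place, 140 to 180 mm from the yellow one, on either side of it. Nothing is to be hung there. Origin and axes as for the yellow tag.
- grey_bin: Bystander: loose grey bin of the same shape as the blue one, standing on the table beyond it. Origin and axes as for the blue bin.
- water_pot: Bystander: loose terracotta pot, 100 mm across the rim, 95 mm high. Origin: centre of its underside.
- glaze_jar: Bystander: loose white jar with a green cap, 64 mm across, 85 mm high. Origin: centre of its underside.
- rib: Bystander: loose flat wooden rib, 110 x 50 x 8 mm, lying on the table. Origin: centre of its underside.
Not all that is in view belongs to the job. What is meant by the bin is not red, and is the larger of those in its own colour.

How it is judged:
On the way:
1. the blue bin is tilted (by 20 degrees or more) with its hook's lip through the upper groove, behind the slat, near the yellow tag (x of hook_root in the frame of tag_yellow above -0.017 m and z of hook_root in the frame of tag_yellow between -0.016 and 0.036 m and y of hook_root in the frame of tag_yellow between -0.04 and 0.04 m and angle between bin's own z axis and vertical above 0.35 rad), for 0.1 s.
At the end, for the whole second after the job is handed in: The blue bin hangs released and at rest in the upper groove, centred within 15 mm of the yellow tag, hook_root within 15 mm of the nominal groove edge, foot within 6 mm of the slat, upright within 7 degrees, square to the panel within 8 (x of hook_root in the frame of tag_yellow between -0.01 and 0.003 m and x of back_foot in the frame of tag_yellow above -0.006 m and z of hook_root in the frame of tag_yellow between -0.015 and 0.015 m and y of hook_root in the frame of tag_yellow between -0.015 and 0.015 m and angle between bin's own z axis and vertical below 0.12 rad and angle between the x axis of bin and the x axis of tag_yellow, either way round below 0.14 rad and linear speed of bin below 0.02 m/s and contact force between bin and the fingers below 0.05 N); the robot touches nothing.
It fails at once if the grey bin is displaced by more than 25 mm (distance of grey_bin from where it was at the start of the episode above 0.025 m).
It fails at once if the terracotta pot is displaced by more than 25 mm (distance of water_pot from where it was at the start of the episode above 0.025 m).
It fails at once if the jar is displaced by more than 25 mm (distance of glaze_jar from where it was at the start of the episode above 0.025 m).
It fails at once if the wooden rib is displaced by more than 25 mm (distance of rib from where it was at the start of the episode above 0.025 m).
It also fails if it takes over 72 s, if anything falls off the work surface, if the arm or the gripper's body presses on something with over 40 N, if the wrist force passes 120 N, or if a joint passes its speed limit or range.

## Working session

There is one attempt and no reset: what is moved stays moved. The work goes in short steps, Python scripts to look and compute and a shell command to move; the robot and the scene stay as the last step left them, time stands still between calls to the robot, and variables do not carry over. Pictures are saved under pics/ and viewed, and the job is handed in when it is done.

```bash
mkdir -p pics; cat > h.py <<'E'
import numpy as np, cv2
from bench import env, vision, masks_of, mark_of
from scipy.spatial.transform import Rotation as R
def save(c,n,crop=None,s=1):
    p=c["pixels"][:,:,::-1]
    if crop: a,b,u,v=crop; p=p[b:v,a:u]
    p=cv2.resize(p,None,fx=s,fy=s,interpolation=cv2.INTER_NEAREST); cv2.imwrite("pics/"+n+".png",p)
def cloud(c,T=None):
    T=c["pose"] if T is None else T
    d=c["depth"];v,u=np.indices(d.shape);K=c["K"]
    P=np.stack([(u-K[0,2])/K[0,0]*d,(v-K[1,2])/K[1,1]*d,d],-1)
    return P@T[:3,:3].T+T[:3,3]
E
python3 - <<'E'
from h import *
s=env.get_state();print(s)
a=vision.camera("scene");b=vision.camera("top");save(a,"s0");save(b,"t0")
for nm,c in(("scene",a),("top",b)):
    for l in ["bin","grey_bin","tag_yellow","tag_white","panel","hook_root","back_foot","water_pot","glaze_jar","rib","groove"]:
        print(nm,l,[(round(x["p"],2),np.round(x["centre"],3).tolist()) for x in mark_of(l,c)])
np.savez("c0.npz",a=a["pixels"],da=a["depth"],Ka=a["K"],pa=a["pose"],b=b["pixels"],db=b["depth"],Kb=b["K"],pb=b["pose"])
E
```

```text
{'clock': 0.0, 'joint_pos': array([ 9.26155663e-01,  2.59336873e-01,  1.53607974e+00,  2.55164292e-05,
        1.34797860e+00, -2.02832969e-01]), 'dq': array([-0.00019695, -0.00068274, -0.00091918,  0.00149057,  0.00079295,
       -0.00087972]), 'effort': array([-4.66452530e-04, -4.37318051e+01, -2.83992827e+01,  7.15839956e-02,
        4.17160091e-02, -1.51542122e-04]), 'ee_pos': array([0.23484983, 0.49679162, 0.2428223 ]), 'tcp_rot': array([-3.81920017e-04,  2.19114269e-01,  9.75698788e-01, -8.16456917e-04]), 'contact_force': array([-0.16540582, -0.19117373,  0.03922657]), 'moment': array([-0.0534877 , -0.02152626, -0.05340353]), 'grip_width': 1.0004650204189616}
scene bin [(0.77, [0.381, -0.132, 0.001]), (0.72, [0.313, -0.244, 0.001]), (0.62, [0.487, -0.188, 0.001])]
scene grey_bin [(0.89, [0.744, 0.048, -0.001])]
scene tag_yellow [(0.78, [0.472, 0.205, 0.171])]
scene tag_white [(0.89, [0.634, 0.248, 0.173])]
scene panel [(0.63, [0.554, 0.222, 0.002])]
scene hook_root [(0.72, [0.346, -0.239, 0.076]), (0.71, [0.494, -0.15, 0.077]), (0.55, [0.378, -0.157, 0.054])]
scene back_foot [(
[... 356 characters left out ...]
 grey_bin [(0.98, [0.753, 0.046, -0.002])]
top tag_yellow [(0.48, [0.476, 0.21, 0.173])]
top tag_white [(0.6, [0.541, -0.404, 0.005]), (0.56, [0.637, 0.249, 0.169])]
top panel [(0.75, [0.554, 0.227, 0.001]), (0.72, [0.542, -0.403, -0.0])]
top hook_root [(0.94, [0.495, -0.152, 0.076]), (0.91, [0.345, -0.235, 0.074]), (0.53, [0.379, -0.152, 0.058])]
top back_foot [(0.79, [0.349, -0.239, -0.001]), (0.72, [0.376, -0.163, -0.003]), (0.54, [0.494, -0.152, 0.076])]
top water_pot [(0.75, [0.738, -0.199, -0.001])]
top glaze_jar [(0.76, [0.274, 0.336, -0.002]), (0.39, [0.752, 0.043, -0.001])]
top rib [(0.6, [0.542, -0.401, 0.001]), (0.5, [0.636, 0.25, 0.171])]
top groove [(0.71, [0.555, 0.23, 0.176])]
```

View pics/s0.png

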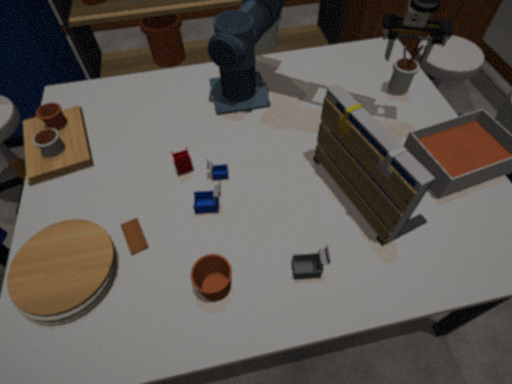

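View pics/t0.png

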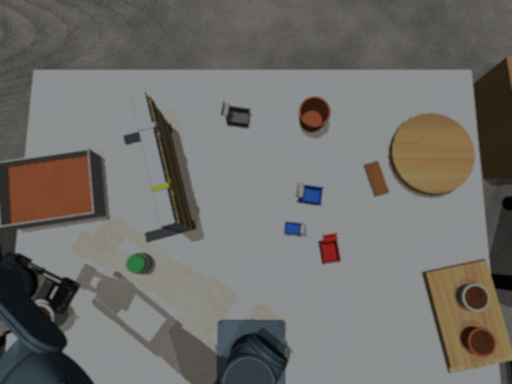

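Three candidates for "bin" (scene picture): red at (182,162), small blue at (218,172), larger blue at (206,202). The larger blue fits the description (not red, larger of its colour). I'll confirm with a crop and measure.

```bash
python3 - <<'E'
from h import *
d=np.load("c0.npz")
p=d["b"][:,:,::-1][170:280,270:360];q=d["a"][:,:,::-1][140:230,160:250]
o=np.hstack([cv2.resize(p,(390,480),interpolation=2),cv2.resize(q,(400,480),interpolation=2)]);cv2.imwrite("pics/crop.png",o)
for n in "ab":
    c=dict(pixels=d[n],depth=d["d"+n],K=d["K"+n],pose=d["p"+n]);P=cloud(c)
    px=c["pixels"].astype(int)
    blue=(px[...,2]>px[...,0]*1.6)&(px[...,2]>70)
    print(n,"cam",np.round(c["pose"][:3,3],3))
    for z0,z1 in((0.038,0.05),(0.06,0.075),(0.02,0.036)):
        m=(abs(P[...,0]-.49)<.07)&(P[...,1]>-.26)&(P[...,1]<-.12)&(P[...,2]>z0)&(P[...,2]<z1)
        if n=='b' or 1:
            Q=P[m][:,:2]
            if len(Q)>5:
                r=cv2.minAreaRect((Q*1000).astype(np.float32)); print(z0,len(Q),np.round(r[0],1),np.round(r[1],1),round(r[2],1),Q.min(0),Q.max(0))
    m=(abs(P[...,0]-.49)<.06)&(P[...,1]>-.26)&(P[...,1]<-.12)&(P[...,2]>.076)
    print("hook",m.sum(),P[m].mean(0) if m.any() else 0, P[m][:,2].max() if m.any() else 0)
    # yellow tag
    y=(px[...,0]>140)&(px[...,1]>120)&(px[...,2]<90)&(P[...,2]>.2)&(P[...,1]>.1)
    print("yel",y.sum(),np.median(P[y],0) if y.any() else 0, P[y].min(0),P[y].max(0))
    # panel face
    m=(P[...,0]>.35)&(P[...,0]<.76)&(P[...,1]>.1)&(P[...,1]<.3)&(P[...,2]>.1)&(P[...,2]<.25)
    Q=P[m]
    best=None
    rng=np.random.default_rng(0)
    for _ in range(500):
        i=rng.choice(len(Q),2);v=Q[i[1],:2]-Q[i[0],:2];L=np.hypot(*v)
        if L<.1: continue
        nn=np.array([-v[1],v[0]])/L; e=abs((Q[:,:2]-Q[i[0],:2])@nn)<.003
        if best is None or e.sum()>best[0]: best=(e.sum(),e)
    q=Q[best[1]];mu=q[:,:2].mean(0);u=np.linalg.svd(q[:,:2]-mu,full_matrices=False)[2][0]
    print("panel",len(Q),best[0],mu,u,np.degrees(np.arctan2(u[1],u[0]))%180,"len",np.ptp((q[:,:2]-mu)@u))
    t=(q[:,:2]-mu)@u
    h,e=np.histogram(q[:,2],bins=np.arange(.1,.252,.004));print(list(zip(np.round(e,3),h)))
E
```

```text
a cam [ 1.083 -0.14   0.897]
0.038 111 [ 489.5 -185.8] [69.1 55. ] 82.2 [ 0.45911964 -0.2232549 ] [ 0.51954312 -0.15137936]
0.06 10 [ 513.7 -157. ] [9.6 5.3] 18.2 [ 0.50851161 -0.16040205] [ 0.51908563 -0.15426923]
0.02 153 [ 489.2 -187.2] [67.9 54.6] 82.7 [ 0.45791036 -0.223729  ] [ 0.52020312 -0.15662368]
hook 92 [ 0.49653023 -0.1469571   0.0848113 ] 0.10251439023511288Traceback (most recent call last):
  File "<stdin>", line 20, in <module>
    return umr_minimum(a, axis, None, out, keepdims, initial, where)
ValueError: zero-size array to reduction operation minimum which has no identity
```

View pics/crop.png

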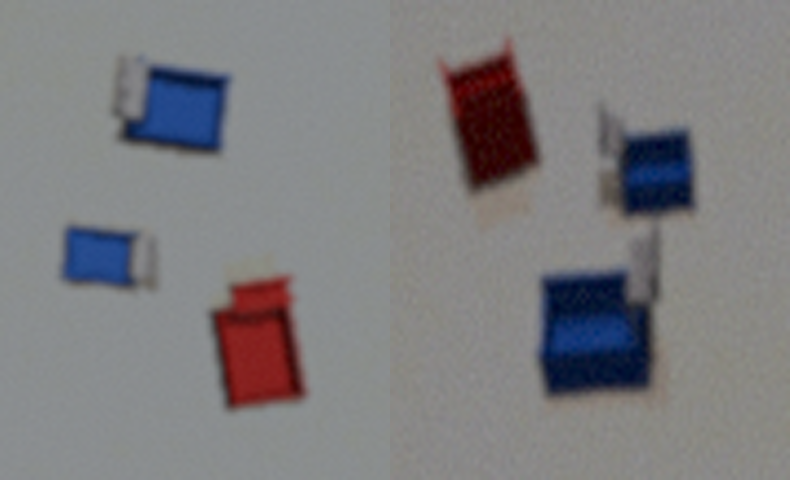

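The crop confirms the larger blue bin: top (310,194), scene (206,202), with its hook towards +y. The small blue one has its hook the other way.

```bash
python3 - <<'E'
from h import *
d=np.load("c0.npz")
for n in "ab":
    c=dict(pixels=d[n],depth=d["d"+n],K=d["K"+n],pose=d["p"+n]);P=cloud(c)
    px=c["pixels"].astype(int)
    print(n,"cam",np.round(c["pose"][:3,3],3))
    y=(px[...,0]>px[...,2]*2)&(px[...,1]>px[...,2]*1.7)&(px[...,1]>80)&(P[...,2]>.18)&(P[...,1]>.1)
    print("yel",y.sum())
    if y.any(): print(np.median(P[y],0), P[y].min(0),P[y].max(0))
    w=(px.min(-1)>75)&(P[...,2]>.2)&(P[...,2]<.263)&(P[...,1]>.1)&(P[...,0]>.35)&(P[...,1]<.3)
    if w.any(): print("white",w.sum(),np.median(P[w],0))
    for z0,z1 in((0.038,0.05),(0.06,0.07),(0.02,0.036)):
        m=(abs(P[...,0]-.49)<.07)&(P[...,1]>-.26)&(P[...,1]<-.12)&(P[...,2]>z0)&(P[...,2]<z1)
        Q=P[m][:,:2]
        if len(Q)>5:
                r=cv2.minAreaRect((Q*1000).astype(np.float32)); print("bin",z0,len(Q),np.round(r[0],1),np.round(r[1],1),round(r[2],1))
    m=(P[...,0]>.35)&(P[...,0]<.76)&(P[...,1]>.1)&(P[...,1]<.3)&(P[...,2]>.09)&(P[...,2]<.262)
    Q=P[m]
    best=None
    rng=np.random.default_rng(0)
    for _ in range(500):
        i=rng.choice(len(Q),2);v=Q[i[1],:2]-Q[i[0],:2];L=np.hypot(*v)
        if L<.1: continue
        nn=np.array([-v[1],v[0]])/L; e=abs((Q[:,:2]-Q[i[0],:2])@nn)<.003
        if best is None or e.sum()>best[0]: best=(e.sum(),e)
    q=Q[best[1]];mu=q[:,:2].mean(0);u=np.linalg.svd(q[:,:2]-mu,full_matrices=False)[2][0]
    u=u*np.sign(u[0])
    t=(q[:,:2]-mu)@u; mid=mu+u*(t.max()+t.min())/2
    print("panel",len(Q),best[0],mid,u,np.degrees(np.arctan2(u[1],u[0])),"len",np.ptp(t), "face at x=.474:",mu+u*(.474-mu[0])/u[0])
    h,e=np.histogram(q[:,2],bins=np.arange(.08,.27,.004));print([(float(round(a,3)),int(b)) for a,b in zip(e,h)])
E
```

```text
a cam [ 1.083 -0.14   0.897]
yel 58
[0.46909962 0.22515674 0.28875769] [0.46040179 0.20402433 0.28634846] [0.4803795  0.24741134 0.29177411]
white 3 [0.38183216 0.18212465 0.24291693]
bin 0.038 111 [ 489.5 -185.8] [69.1 55. ] 82.2
bin 0.06 8 [ 513.  -156.3] [7.7 5. ] 37.9
bin 0.02 153 [ 489.2 -187.2] [67.9 54.6] 82.7
panel 5728 4510 [0.55351347 0.22916016] [0.96600121 0.25853754] 14.983302372332505 len 0.36134014428028816 face at x=.474: [0.474      0.20787942]
[(0.08, 0), (0.084, 0), (0.088, 45), (0.092, 94), (0.096, 88), (0.1, 100), (0.104, 87), (0.108, 97), (0.112, 101), (0.116, 88), (0.12, 99), (0.124, 101), (0.128, 97), (0.132, 104), (0.136, 99), (0.14, 103), (0.144, 95), (0.148, 114), (0.152, 99), (0.156, 110), (0.16, 157), (0.164, 14), (0.168, 0), (0.172, 0), (0.176, 58), (0.18, 109), (0.184, 113), (0.188, 120), (0.192, 116), (0.196, 119), (0.2, 126), (0.204, 112), (0.208, 122), (0.212, 123), (0.216, 118), (0.22, 121), (0.224, 118), (0.228, 116), (0.232, 140), (0.236, 126), (0.24, 131), (0.244, 128), (0.248, 139), (0.252, 152), (0.256, 202), (0.26, 9), (0.264, 0)]
b cam [ 0.29
[... 349 characters left out ...]
0.9661256  0.25807231] 14.955710397799553 len 0.3603350509193538 face at x=.474: [0.474      0.20730814]
[(0.08, 0), (0.084, 0), (0.088, 11), (0.092, 16), (0.096, 27), (0.1, 21), (0.104, 25), (0.108, 28), (0.112, 16), (0.116, 26), (0.12, 23), (0.124, 25), (0.128, 23), (0.132, 25), (0.136, 25), (0.14, 31), (0.144, 22), (0.148, 26), (0.152, 28), (0.156, 38), (0.16, 89), (0.164, 16), (0.168, 0), (0.172, 1), (0.176, 14), (0.18, 27), (0.184, 26), (0.188, 30), (0.192, 23), (0.196, 34), (0.2, 29), (0.204, 26), (0.208, 25), (0.212, 23), (0.216, 26), (0.22, 25), (0.224, 30), (0.228, 34), (0.232, 35), (0.236, 24), (0.24, 29), (0.244, 35), (0.248, 38), (0.252, 59), (0.256, 129), (0.26, 30), (0.264, 0)]
```

```bash
cat >> h.py <<'E'
def jaw():
    s=env.get_state();q=s["tcp_rot"];M=R.from_quat([q[1],q[2],q[3],q[0]]).as_matrix()
    return s,M
def go(target,jawdeg=None):
    """world target TCP -> tool-axes shift and turn needed"""
    s,M=jaw(); d=M.T@(np.array(target)-s["ee_pos"])
    a=np.degrees(np.arctan2(M[1,1],M[0,1]))
    t=None if jawdeg is None else -((jawdeg-a+180)%360-180)
    print("TCP",np.round(s["ee_pos"],4),"jaw",round(a,2),"shift tool",np.round(d*1000,1),"turn",t)
E
python3 - <<'E'
from h import *
w=vision.camera("wrist");print(np.round(w["T_tool_cam"],3));save(w,"w0")
go([.4854,-.2008,.40],-8.5)
E
```

```text
[[-0.    -0.961 -0.275  0.077]
 [ 1.    -0.001  0.001 -0.001]
 [-0.001 -0.275  0.961 -0.14 ]
 [ 0.     0.     0.     1.   ]]
TCP [0.2352 0.4972 0.2437] jaw 64.69 shift tool [-524.7 -524.  -156.3] turn 73.18680702080327
```

```bash
python3 -m crank '[[[0,0,-0.039],0],[[0,0,-0.039],0],[[0,0,-0.039],0],[[0,0,-0.039],0],[[-0.0328,-0.0328,0],0],[[-0.0328,-0.0328,0],0],[[-0.0328,-0.0328,0],0],[[-0.0328,-0.0328,0],0],[[-0.0328,-0.0328,0],0],[[-0.0328,-0.0328,0],0],[[-0.0328,-0.0328,0],0],[[-0.0328,-0.0328,0],0],[[-0.0328,-0.0328,0],0],[[-0.0328,-0.0328,0],0],[[-0.0328,-0.0328,0],0],[[-0.0328,-0.0328,0],0],[[-0.0328,-0.0328,0],0],[[-0.0328,-0.0328,0],0],[[-0.0328,-0.0328,0],0],[[-0.0328,-0.0328,0],0]]' 1
python3 - <<'E'
from h import *
go([.4854,-.2008,.40],171.5);print(env.get_state()["joint_pos"])
E
```

```text
clock: 3.25
ee_pos: [0.4854, -0.2036, 0.3997]
tcp_rot: [0.0, 0.219, 0.976, 0.0]
contact_force: [0.7, 0.8, 0.3]
grip_width: 0.998
TCP [ 0.4854 -0.2036  0.3997] jaw 64.66 shift tool [ 1.2  2.5 -0.3] turn -106.83916708707648
[-6.09300469e-01  1.58575363e-01  1.28993954e+00  1.59203399e-04
  1.69271521e+00 -1.73782549e+00]
```

View pics/w0.png

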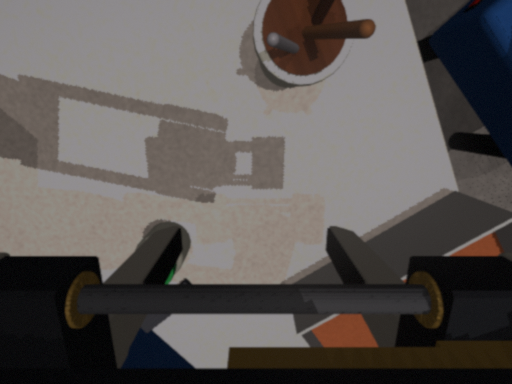

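```bash
python3 -m crank '[[[0,0,0],8.44],[[0,0,0],8.44],[[0,0,0],8.44],[[0,0,0],8.44],[[0,0,0],8.44],[[0,0,0],8.44],[[0,0,0],8.44],[[0,0,0],8.44],[[0,0,0],8.44],[[0,0,0],8.44],[[0,0,0],8.44],[[0,0,0],8.44],[[0,0,0],8.44],[[0,0,0],8.44],[[0,0,0],8.44],[[0,0,0],8.44],[[0,0,0],8.44],[[0,0,0],8.44],[[0,0,0],8.44],[[0,0,0],8.44]]'
python3 -m crank '[[[0,0,0.015],8.44],[[0,0,0.015],8.44],[[0,0,0.015],8.44],[[0,0,0.015],8.44],[[0,0,0.015],8.44],[[0,0,0.015],8.44],[[0,0,0.015],8.44],[[0,0,0.015],8.44],[[0,0,0.015],8.44],[[0,0,0.015],8.44],[[0,0,0],0]]'
python3 - <<'E'
from h import *
s,M=jaw();w=vision.camera("wrist");save(w,"w1")
T=np.eye(4);T[:3,:3]=M;T[:3,3]=s["ee_pos"];T=T@w["T_tool_cam"]
P=cloud(w,T)
print(s["joint_pos"])
for z0,z1 in((0.038,0.05),(0.06,0.072),(0.028,0.05),(.078,.11)):
    m=(abs(P[...,0]-.49)<.07)&(P[...,1]>-.26)&(P[...,1]<-.10)&(P[...,2]>z0)&(P[...,2]<z1)
    Q=P[m][:,:2]
    if len(Q)>5:
        r=cv2.minAreaRect((Q*1000).astype(np.float32)); print("bin",z0,len(Q),np.round(r[0],1),np.round(r[1],1),round(r[2],1))
for l in("bin","hook_root","back_foot"): print(l,[(round(x["p"],2),np.round(x["centre"],3).tolist()) for x in mark_of(l,w)])
go([.4854,-.2008,.036],171.5)
np.savez("w1.npz",P=P,px=w["pixels"])
E
```

```text
clock: 5.25
ee_pos: [0.4851, -0.2016, 0.3997]
tcp_rot: [0.0, 0.992, -0.126, -0.0]
contact_force: [-0.3, -0.1, -0.5]
grip_width: 1.001
clock: 6.35
ee_pos: [0.4841, -0.2009, 0.2477]
tcp_rot: [-0.001, -0.652, 0.758, 0.002]
contact_force: [0.3, 0.0, -0.3]
grip_width: 1.002
[-6.06327410e-01  2.11825939e-01  1.58632023e+00  1.17054059e-05
  1.34766899e+00  2.68522013e+00]
bin 0.038 358 [ 488.1 -189.1] [67.5 52. ] 81.6
bin 0.06 155 [ 493.1 -156.9] [ 5.9 51.5] 81.1
bin 0.028 569 [ 488.2 -189.1] [67.7 52. ] 81.5
bin 0.078 764 [ 493.9 -149.7] [20.6 39.9] 81.8
bin [(0.95, [0.312, -0.248, 0.001]), (0.63, [0.488, -0.186, 0.0]), (0.63, [0.386, -0.133, 0.0])]
hook_root [(0.84, [0.344, -0.236, 0.073]), (0.75, [0.382, -0.157, 0.05]), (0.55, [0.492, -0.15, 0.077])]
back_foot [(0.81, [0.488, -0.15, 0.002]), (0.75, [0.343, -0.237, -0.002]), (0.61, [0.746, 0.044, 0.0]), (0.6, [0.376, -0.157, -0.007])]
TCP [ 0.4856 -0.2019  0.2506] jaw 171.66 shift tool [ -1.2   0.7 214.6] turn 0.15538266830958491
```

View pics/w1.png

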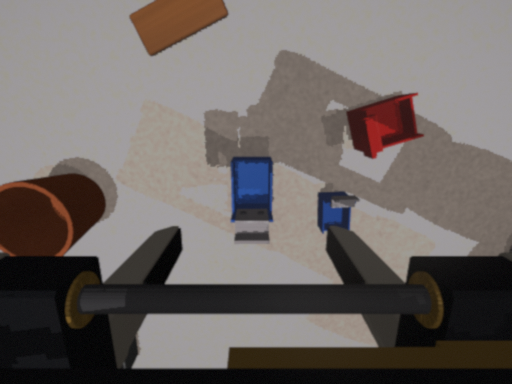

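```bash
python3 -m crank '[[[0,0,0.04],0],[[0,0,0.04],0],[[0,0,0.04],0],[[0,0,0.04],0],[[0,0,0.032],0],[[0,0,0.02],0],[[0,0,0],0],[[0,0,0],0]]'
python3 -m crank '[[[0,0,0],0],[[0,0,0],0],[[0,0,0],0],[[0,0,0],0],[[0,0,0],0],[[0,0,0],0],[[0,0,0],0],[[0,0,0],0]]' -1 8
python3 - <<'E'
from h import *
a=vision.camera("scene");save(a,"s1",(150,120,280,250),5)
print(env.get_state())
E
```

```text
clock: 7.35
ee_pos: [0.4859, -0.2021, 0.0385]
tcp_rot: [0.0, -0.653, 0.757, -0.0]
contact_force: [-0.1, 1.0, -0.5]
grip_width: 0.999
clock: 8.15
ee_pos: [0.4853, -0.2016, 0.0379]
tcp_rot: [0.0, -0.653, 0.758, -0.0]
contact_force: [-0.6, 0.2, 3.7]
grip_width: 0.559
{'clock': 8.2, 'joint_pos': array([-6.06261698e-01,  4.46388390e-01,  1.83701095e+00, -5.53287983e-06,
        8.57768413e-01,  2.68385749e+00]), 'dq': array([ 0.00074172, -0.00140567,  0.00161896, -0.00013562, -0.0030318 ,
       -0.00024048]), 'effort': array([-1.15029125e-01, -4.42094636e+01, -1.93992931e+01, -7.22535769e-02,
       -1.74549124e-01,  2.36111332e-02]), 'ee_pos': array([ 0.48532844, -0.20168476,  0.03787144]), 'tcp_rot': array([ 5.12347865e-05, -6.52695370e-01,  7.57620426e-01, -2.06191566e-04]), 'contact_force': array([-0.62989497, -0.34121559,  2.83570788]), 'moment': array([0.10903947, 0.06511309, 0.03544104]), 'grip_width': 0.5618116927622082}
```

View pics/s1.png

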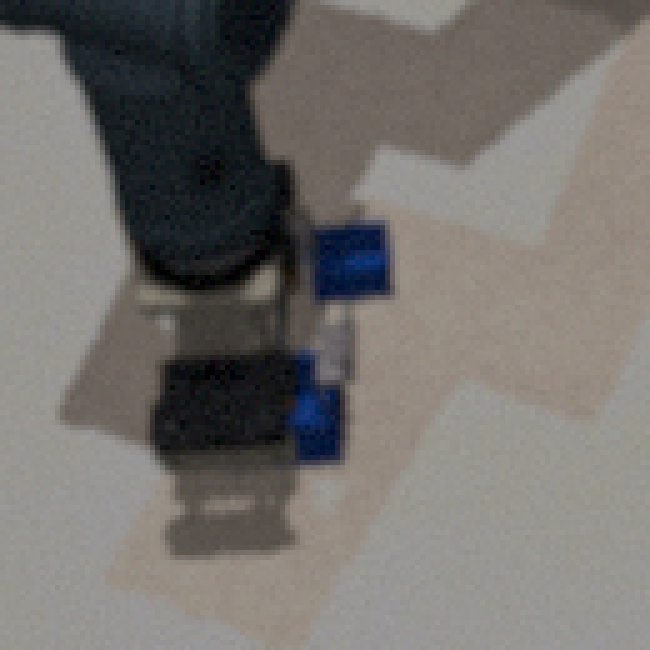

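```bash
python3 -m crank '[[[0,0,-0.005],0],[[0,0,-0.01],0],[[0,0,-0.01],0],[[0,0,0],0],[[0,0,0],0],[[0,0,0],0]]' -1 8
python3 - <<'E'
from h import *
a=vision.camera("scene");save(a,"s2",(180,140,250,220),7);P=cloud(a)
b=vision.camera("top");save(b,"t2",(270,170,350,240),7)
for l in("hook_root","back_foot"):
  for c in(a,b): print(l,[(round(x["p"],2),np.round(x["centre"],3).tolist()) for x in mark_of(l,c)])
s=env.get_state();print(s["contact_force"],s["moment"],s["grip_width"],s["ee_pos"])
E
```

```text
clock: 8.8
ee_pos: [0.485, -0.2015, 0.0626]
tcp_rot: [-0.0, -0.653, 0.758, 0.0]
contact_force: [-0.8, -0.2, -0.7]
grip_width: 0.558
hook_root [(0.86, [0.493, -0.15, 0.098]), (0.74, [0.375, -0.157, 0.056]), (0.63, [0.554, 0.231, 0.181])]
hook_root [(0.6, [0.492, -0.153, 0.1]), (0.52, [0.345, -0.234, 0.078]), (0.51, [0.277, 0.337, -0.001]), (0.22, [0.488, -0.19, 0.026])]
back_foot [(0.73, [0.38, -0.153, 0.002]), (0.71, [0.488, -0.154, 0.021])]
back_foot [(0.81, [0.352, -0.238, -0.0]), (0.44, [0.493, -0.155, 0.023])]
[ 1.06321    -0.49773173 -1.76001455] [ 0.0829639   0.1226962  -0.01608737] 0.5606058939811109 [ 0.48500409 -0.20151721  0.06239827]
```

View pics/s2.png

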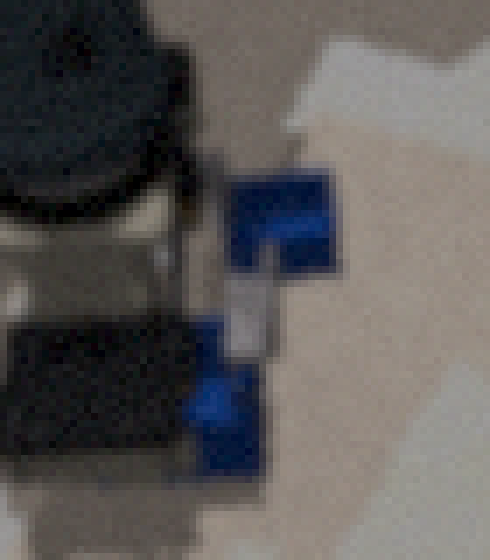

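```bash
python3 -m crank '[[[0,0,0],0],[[0,0,0],0],[[0,0,0],0],[[0,0,0],0],[[0,0,0],0]]' -1 3
python3 - <<'E'
from h import *
a=vision.camera("scene");save(a,"s3",(180,140,250,220),7)
for l in("hook_root","back_foot"):
  for c in(a,): print(l,[(round(x["p"],2),np.round(x["centre"],3).tolist()) for x in mark_of(l,c)])
s=env.get_state();print(s["contact_force"],s["moment"],s["grip_width"],s["ee_pos"])
E
```

```text
clock: 9.6
ee_pos: [0.4852, -0.2016, 0.0627]
tcp_rot: [-0.0, -0.653, 0.758, -0.0]
contact_force: [0.2, 0.5, -0.9]
grip_width: 0.558
hook_root [(0.77, [0.492, -0.15, 0.096]), (0.65, [0.377, -0.157, 0.055])]
back_foot [(0.56, [0.49, -0.155, 0.02]), (0.54, [0.379, -0.15, 0.001])]
[ 0.218924   -0.07202758 -2.52547267] [ 0.06649252  0.0567528  -0.02538134] 0.5610320369017147 [ 0.48516883 -0.20159859  0.06267342]
```

View pics/s3.png

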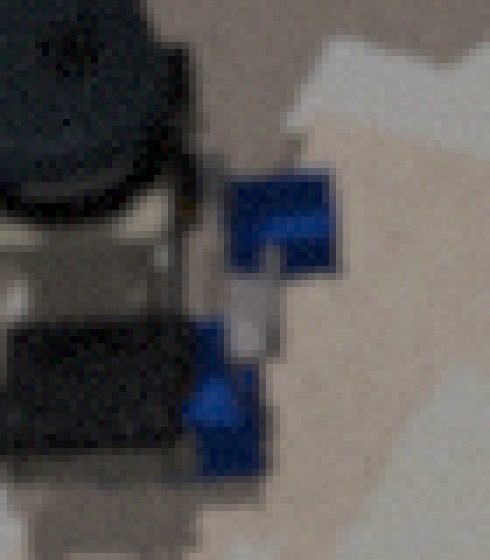

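```bash
python3 - <<'E'
from h import *
d=np.load("c0.npz")
u=np.array([.966,.2582]);n=np.array([-.2582,.966]);T=np.array([.4735,.2076])
for k in "ab":
    c=dict(depth=d["d"+k],K=d["K"+k],pose=d["p"+k]);P=cloud(c)
    px=(P[...,:2]-T)@n; py=(P[...,:2]-T)@u
    for lo,hi in((.06,.11),(.0,.03),(-.08,-.03)):
        m=(py>lo)&(py<hi)&(px>-.03)&(px<.12)&(P[...,2]>.245)
        Q=np.c_[px[m],P[...,2][m]]*1000
        h,xe,ye=np.histogram2d(Q[:,0],Q[:,1],bins=[np.arange(-12,112,8),np.arange(246,302,4)])
        print(k,lo,hi);print("      ",ye[:-1].astype(int))
        for i in range(len(h)):
            if h[i].sum(): print(int(xe[i]),h[i].astype(int))
i=cv2.resize(d["a"][70:250,290:450][:,:,::-1],None,fx=3.3,fy=3.3,interpolation=2);cv2.imwrite("pics/pan.png",np.clip(i.astype(int)*1.6,0,255).astype(np.uint8))
E
```

```text
a 0.06 0.11
       [246 250 254 258 262 266 270 274 278 282 286 290 294]
-4 [15 17 23 19  0  0  0  0  0  0  1  0  0]
4 [ 0  0  5  4  0  0  0  0 11 32 35  0  0]
12 [ 0  0  0  0  0  0  0  0  0 13 36  0  0]
20 [ 0  0  0  0  0  0  0  0  0 18 35  0  0]
28 [ 0  0  0  0  0  0  0  0  0 12 41  0  0]
36 [ 0  0  0  0  0  0  0  0  0 13 25  0  0]
44 [0 0 0 0 0 0 0 0 0 1 0 0 0]
a 0.0 0.03
       [246 250 254 258 262 266 270 274 278 282 286 290 294]
-4 [11 11 15 11  4  3  3  2  7  4  7  0  0]
4 [ 0  0  1  0  0  0  0  0  6 11 20  2  0]
12 [ 0  0  0  0  0  0  0  0  0  4 23  1  0]
20 [ 0  0  0  0  0  0  0  0  0  2 24  2  0]
28 [ 0  0  0  0  0  0  0  0  0  7 20  1  0]
36 [ 0  0  0  0  0  0  0  0  0  8 14  0  0]
a -0.08 -0.03
       [246 250 254 258 262 266 270 274 278 282 286 290 294]
-4 [15 15 18 15  0  0  0  0  0  1  1  0  0]
4 [ 0  0  3  0  0  0  0  0  9 22 30  0  0]
12 [ 0  0  0  0  0  0  0  0  0 10 26  0  0]
20 [ 0  0  0  0  0  0  0  0  0 11 27  0  0]
28 [ 0  0  0  0  0  0  0  0  0 10 31  0  0]
36 [ 0  0  0  0  0  0  0  0  0 10 24  0  0]
b 0.06 0.11
       [246 250 254 258 262 266 270 274 278 282 
[... 248 characters left out ...]
 0  0  0  0  0 21 23  2  0]
b 0.0 0.03
       [246 250 254 258 262 266 270 274 278 282 286 290 294]
-4 [ 3  6  6 10  0  0  1  0  0  3  2  3  0]
4 [ 0  0  1  0  0  0  0  0  3  6 25  2  0]
12 [ 0  0  0  0  0  0  0  0  0 15 22  2  0]
20 [ 0  0  0  0  0  0  0  0  0  9 24  2  0]
28 [ 0  0  0  0  0  0  0  0  0 12 20  5  0]
36 [ 0  0  0  0  0  0  0  0  0  6 16  3  0]
b -0.08 -0.03
       [246 250 254 258 262 266 270 274 278 282 286 290 294]
-4 [ 8  5 25 14  0  0  0  0  0  1  1  0  0]
4 [ 0  0  1  1  0  0  0  0  3 26 35  0  0]
12 [ 0  0  0  0  0  0  0  0  0 29 30  5  0]
20 [ 0  0  0  0  0  0  0  0  1 25 35  2  0]
28 [ 0  0  0  0  0  0  0  0  0 20 38  3  0]
36 [ 0  0  0  0  0  0  0  0  0 20 28  0  0]
```

View pics/pan.png

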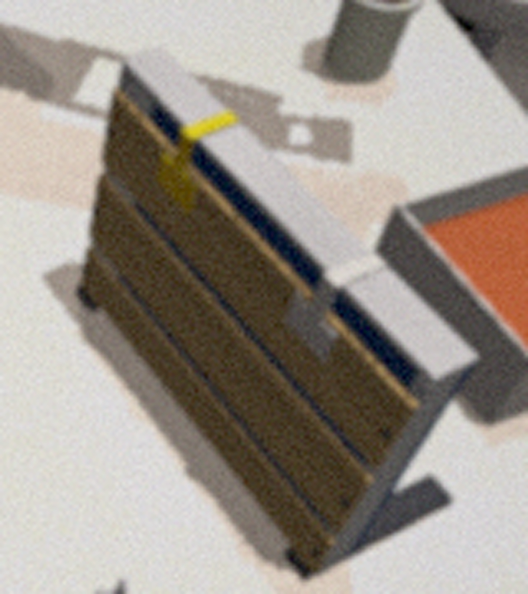

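Gravity alone doesn't pivot the bin in the pads. Plan: use the panel's top rail edge (z≈286, 5 mm behind the slat front) between the tags as a stop, pushing the lower back against it so the bin tilts in the pads, then clamp hard.

```bash
python3 -m crank '[[[0,0,-0.02],0],[[0,0,-0.04],0],[[0,0,-0.04],0],[[0,0,-0.04],0],[[0,0,-0.04],0],[[0,0,-0.04],0],[[0,0,-0.033],0],[[0,0,0],-7.8],[[0,0,0],-7.8],[[0,0,0],-7.7]]' -1 20
cat >> h.py <<'E'
U=np.array([.966,.2582]);N=np.array([-.2582,.966]);TG=np.array([.4735,.2076])
def pan(py,px,z): return np.r_[TG+U*py+N*px,z]
def inpan():
    s=env.get_state();p=s["ee_pos"][:2]-TG
    print("t",s["clock"],"panel: along",np.round(p@U*1e3,1),"in",np.round(p@N*1e3,1),"graspz",np.round(s["ee_pos"][2]*1e3-6,1),"F in",round(s["contact_force"][:2]@N,2),"along",round(s["contact_force"][:2]@U,2),"Fz",round(s["contact_force"][2],2),"M",np.round(s["moment"],2),"grip",round(s["grip_width"],3),"j6",round(s["joint_pos"][5],3))
E
python3 - <<'E'
from h import *
inpan()
go(pan(.083,-.060,.318),194.97)
E
```

```text
clock: 10.75
ee_pos: [0.4851, -0.2015, 0.316]
tcp_rot: [0.0, 0.794, -0.608, 0.0]
contact_force: [1.0, -0.2, -1.6]
grip_width: 0.557
t 10.75 panel: along -94.5 in -398.2 graspz 310.0 F in -0.45 along 0.89 Fz -1.57 M [0.01 0.11 0.05] grip 0.557 j6 2.272
TCP [ 0.4851 -0.2015  0.316 ] jaw -164.89 shift tool [-337.8 -178.3   -2.1] turn 0.138860425574876
```

```bash
python3 -m crank '[[[-0.034,-0.018,-0.002],0],[[-0.034,-0.018,0],0],[[-0.034,-0.018,0],0],[[-0.034,-0.018,0],0],[[-0.034,-0.018,0],0],[[-0.034,-0.018,0],0],[[-0.034,-0.018,0],0],[[-0.034,-0.018,0],0],[[-0.034,-0.018,0],0],[[-0.032,-0.016,0],0],[[0,0,0],0]]'
python3 - <<'E'
from h import *
inpan()
a=vision.camera("scene");save(a,"s4",(310,60,440,190),5)
P=cloud(a);np.savez("p4.npz",P=P,px=a["pixels"])
for l in("hook_root","back_foot"): print(l,[(round(x["p"],2),np.round([(x["centre"][:2]-TG)@U,(x["centre"][:2]-TG)@N,x["centre"][2]],3).tolist()) for x in mark_of(l,a)])
E
```

```text
clock: 11.85
ee_pos: [0.571, 0.1748, 0.317]
tcp_rot: [-0.001, 0.794, -0.608, -0.001]
contact_force: [0.5, -0.0, -1.8]
grip_width: 0.562
t 11.85 panel: along 85.7 in -56.8 graspz 311.0 F in -0.14 along 0.5 Fz -1.85 M [ 0.06  0.09 -0.03] grip 0.562 j6 2.988
hook_root [(0.87, [-0.235, -0.398, 0.074]), (0.51, [-0.186, -0.33, 0.058])]
back_foot [(0.74, [-0.187, -0.322, -0.0]), (0.66, [0.082, -0.009, 0.274]), (0.63, [-0.233, -0.393, -0.002])]
```

View pics/s4.png

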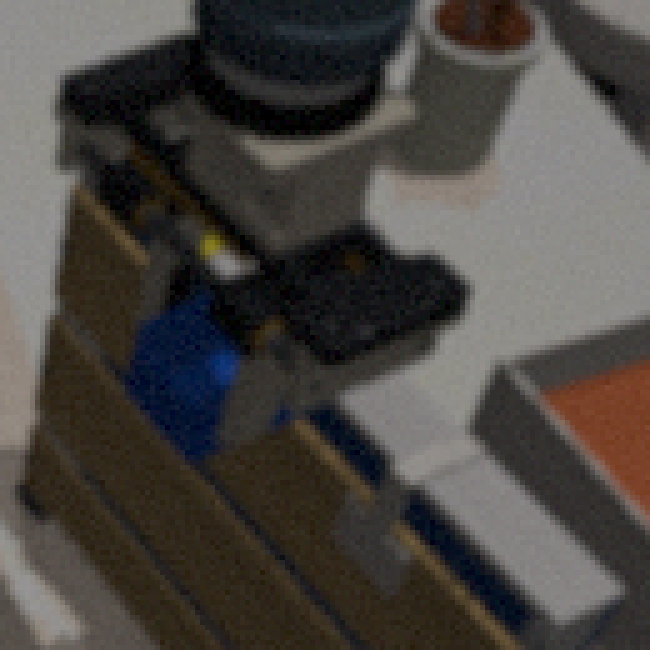

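```bash
python3 -m crank '[[[0,0,0],0],[[-0.006,0,0],0],[[-0.007,0,0],0],[[-0.0025,0,-0.004],0],[[-0.0025,0,-0.004],0],[[-0.003,0,-0.0036],0],[[-0.0033,0,-0.0036],0],[[0,0,0],0]]' -1 4
python3 - <<'E'
from h import *
inpan()
E
python3 -m crank '[[[-0.0037,0,-0.003],0],[[-0.0037,0,-0.003],0],[[-0.004,0,-0.0023],0],[[-0.0043,0,-0.0023],0],[[-0.0044,0,-0.0017],0],[[0,0,0],0]]' -1 4
python3 - <<'E'
from h import *
inpan()
a=vision.camera("scene");save(a,"s5",(310,60,440,190),5)
P=cloud(a);np.savez("p5.npz",P=P,px=a["pixels"])
b=vision.camera("top");save(b,"t5",(110,90,230,250),4)
for l in("bin","hook_root","back_foot"):
  for c in(a,b): print(l,[(round(x["p"],2),np.round([(x["centre"][:2]-TG)@U,(x["centre"][:2]-TG)@N,x["centre"][2]],3).tolist()) for x in mark_of(l,c) if x["centre"][1]>0])
E
```

```text
clock: 12.8
ee_pos: [0.565, 0.1946, 0.3338]
tcp_rot: [-0.001, 0.792, -0.61, 0.0]
contact_force: [-0.4, -0.5, -1.2]
grip_width: 0.559
t 12.8 panel: along 85.0 in -36.1 graspz 327.8 F in -0.35 along -0.55 Fz -1.18 M [ 0.08  0.04 -0.01] grip 0.559 j6 3.028
clock: 13.4
ee_pos: [0.5595, 0.2144, 0.3456]
tcp_rot: [-0.0, 0.792, -0.61, 0.0]
contact_force: [-0.8, -1.3, 0.7]
grip_width: 0.561
t 13.4 panel: along 84.8 in -15.6 graspz 339.6 F in -1.04 along -1.13 Fz 0.73 M [0.   0.07 0.03] grip 0.561 j6 3.062
bin [(0.66, [0.082, -0.024, 0.306])]
bin [(0.7, [0.086, -0.026, 0.302])]
hook_root [(0.74, [0.08, 0.003, 0.28])]
hook_root [(0.77, [0.085, 0.051, 0.343])]
back_foot [(0.69, [0.085, 0.004, 0.28])]
back_foot [(0.76, [0.085, 0.002, 0.279])]
```

View pics/s5.png

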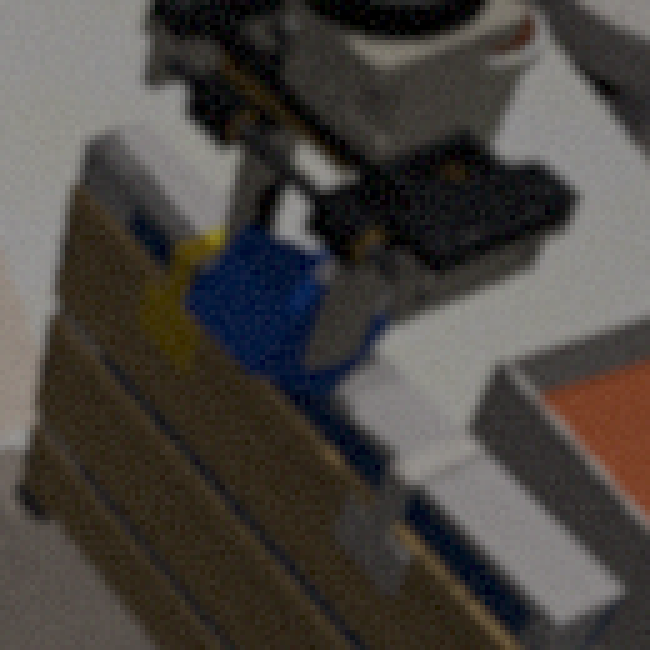

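View pics/t5.png

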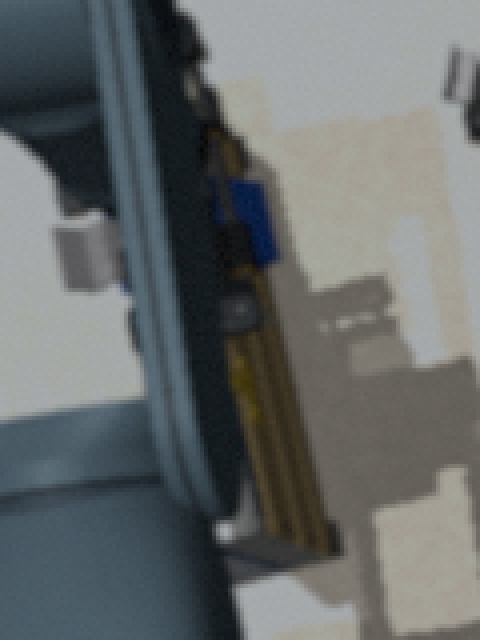

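```bash
cat >> h.py <<'E'
def tilt(P,px,box,z):
    """planes on blue points in panel coords: along,in,z"""
    px=px.astype(int)
    q=np.stack([(P[...,:2]-TG)@U,(P[...,:2]-TG)@N,P[...,2]],-1)
    m=(px[...,2]>px[...,0]*1.4+8)&(q[...,0]>box[0])&(q[...,0]<box[1])&(q[...,1]>box[2])&(q[...,1]<box[3])&(q[...,2]>z[0])&(q[...,2]<z[1])
    Q=q[m];rng=np.random.default_rng(0);print("n",len(Q))
    while len(Q)>25:
        best=None
        for _ in range(400):
            a,b,c=Q[rng.choice(len(Q),3,replace=False)];n=np.cross(b-a,c-a);L=np.linalg.norm(n)
            if L<1e-5: continue
            n/=L;e=abs((Q-a)@n)<.0022
            if best is None or e.sum()>best.sum(): best=e
        if best.sum()<25: break
        g=Q[best];mu=g.mean(0);n=np.linalg.svd(g-mu)[2][2]
        n=n*np.sign(n[np.argmax(abs(n))])
        print(best.sum(),"mu",np.round(mu*1e3,1),"n",np.round(n,3),"angle in-z plane",round(np.degrees(np.arctan2(n[2],n[1])),1))
        Q=Q[~best]
E
python3 - <<'E'
from h import *
d=np.load("p5.npz");tilt(d["P"],d["px"],(.03,.14,-.12,.08),(.22,.42))
E
```

```text
n 707
296 mu [ 85.3 -41.6 341. ] n [ 0.006  0.792 -0.611] angle in-z plane -37.6
141 mu [110.9 -16.7 316.5] n [ 1.    -0.006 -0.015] angle in-z plane -111.6
140 mu [ 62.3   0.4 325.7] n [0.997 0.035 0.062] angle in-z plane 60.3
84 mu [ 94.3  35.6 236.7] n [-0.013  0.981  0.192] angle in-z plane 11.1
```

```bash
cat > plan.py <<'E'
import numpy as np
def rect(x0,x1,z0,z1,s=.5):
    X,Z=np.meshgrid(np.arange(x0,x1+.01,s),np.arange(z0,z1+.01,s));return np.c_[X.ravel(),Z.ravel()]
B=np.vstack([rect(-3,14,0,4),rect(10,14,4,24),rect(-3,0,-76,0,1)])
def sd(p,b):
    c=np.array([(b[0]+b[1])/2,(b[2]+b[3])/2]);h=np.array([(b[1]-b[0])/2,(b[3]-b[2])/2])
    q=abs(p-c)-h;return np.linalg.norm(np.maximum(q,0),axis=1)+np.minimum(q.max(1),0)
def clear(th,root):
    t=np.radians(th);x=B[:,0]*np.cos(t)+B[:,1]*np.sin(t)+root[0];z=-B[:,0]*np.sin(t)+B[:,1]*np.cos(t)+root[1]
    p=np.c_[x,z];return min(sd(p,(0,5,-80,0)).min(),sd(p,(0,5,16,96)).min(),(37-x).min())
if __name__=="__main__":
    for th in(36,40,45,50,55):
        t=np.radians(th);d=np.array([np.sin(t),np.cos(t)]);e=np.array([np.cos(t),-np.sin(t)])
        best=max((min(clear(th,a*d+b*e) for a in np.arange(-30,4,2)),b) for b in np.arange(-22,-8,.5))
        b=best[1]; a=max(a for a in np.arange(-10,12,.5) if clear(th,a*d+b*e)>0)
        print("th",th,"slide clearance",round(best[0],2),"e",b,"stop root",np.round(a*d+b*e,1),"start(a=-30)",np.round(-30*d+b*e,1))
    for th in range(50,-1,-5):
        r=[(clear(th,(x,z)),x,z) for x in np.arange(-14,3,.5) for z in np.arange(-2,20,.5)]
        g=[k for k in r if k[0]>0.0]; m=max(r); lo=min(g,key=lambda k:k[2]) if g else None
        print(th,"best",np.round(m,2),"lowest",lo,"x range",min(k[1] for k in g),max(k[1] for k in g))
E
python3 plan.py
```

```text
th 36 slide clearance 0.5 e -14.5 stop root [-6.4 15.8] start(a=-30) [-29.4 -15.7]
th 40 slide clearance 1.0 e -15.0 stop root [-6.3 15.8] start(a=-30) [-30.8 -13.3]
th 45 slide clearance 1.78 e -16.0 stop root [-6.  16.6] start(a=-30) [-32.5  -9.9]
th 50 slide clearance 2.5 e -16.5 stop root [-6.  16.5] start(a=-30) [-33.6  -6.6]
th 55 slide clearance 3.0 e -17.0 stop root [-5.7 16.8] start(a=-30) [-34.3  -3.3]
50 best [ 3.19 -8.   14.  ] lowest (np.float64(0.07115043874615701), np.float64(2.5), np.float64(3.0)) x range -14.0 2.5
45 best [3.54 2.5  7.5 ] lowest (np.float64(0.025126265847084994), np.float64(2.5), np.float64(2.5)) x range -14.0 2.5
40 best [3.5 1.5 7.5] lowest (np.float64(0.06417777247591161), np.float64(2.0), np.float64(2.5)) x range -14.0 2.5
35 best [3.5 0.5 7.5] lowest (np.float64(0.18618419930046315), np.float64(1.5), np.float64(2.5)) x range -14.0 2.5
30 best [ 3.7 -0.5  7.5] lowest (np.float64(0.25), np.float64(1.0), np.float64(2.5)) x range -11.5 2.5
25 best [ 4.14 -4.5   9.  ] lowest (np.float64(0.03153893518324935), np.float64(0.5), np.float64(2.0)) x range -10.5 2.5
20 best [ 4.62 -3.5   8.  ] lowest (np.float64(0.11888921170881872), np.float64(-0.5), np.float64(2.0)) x range -9.5 2.5
15 best [ 4.61 -3.    7.  ] lowest (np.float64(0.07649525193613727), np.float64(-0.5), np.float64(1.5)) x range -8.5 2.5
10 best [ 3.91 -3.    5.5 ] lowest (np.float64(0.04493502283188633), np.float64(-0.5), np.float64(1.0)) x range -7.5 2.0
5 best [ 3.2 -2.5  8. ] lowest (np.float64(0.020643414887878464), np.float64(-0.5), np.float64(0.5)) x range -6.0 1.0
0 best [ 2.5 -2.5  9.5] lowest (np.float64(0.5), np.float64(-4.5), np.float64(0.5)) x range -4.5 -0.5
```

```bash
python3 -m crank '[[[-0.0035,0,-0.001],0],[[-0.0035,0,-0.001],0],[[0,0,0],0]]' -1 4
python3 - <<'E'
from h import *
inpan()
a=vision.camera("scene");P=cloud(a);tilt(P,a["pixels"],(.03,.14,-.12,.08),(.28,.42));inpan()
E
```

```text
clock: 14.1
ee_pos: [0.5577, 0.2209, 0.3474]
tcp_rot: [-0.0, 0.792, -0.61, -0.0]
contact_force: [-0.3, -0.1, -1.4]
grip_width: 0.561
t 14.1 panel: along 84.8 in -8.9 graspz 341.4 F in -0.02 along -0.34 Fz -1.41 M [0.07 0.16 0.01] grip 0.561 j6 3.074
n 597
308 mu [ 85.5 -35.6 345. ] n [ 0.009  0.729 -0.684] angle in-z plane -43.2
147 mu [110.8 -14.3 320.6] n [1.    0.019 0.015] angle in-z plane 38.3
109 mu [ 62.1   2.5 333.4] n [0.997 0.05  0.059] angle in-z plane 49.5
t 14.15 panel: along 84.9 in -9.0 graspz 341.3 F in -0.61 along -0.19 Fz -1.29 M [0.04 0.15 0.04] grip 0.556 j6 3.074
```

```bash
python3 -m crank '[[[-0.0035,0,-0.0005],0],[[-0.0035,0,-0.0003],0],[[0,0,0],0]]' -1 4
python3 -m crank '[[[0,0,0],0],[[0,0,0],0]]' -1 40
python3 - <<'E'
from h import *
inpan()
a=vision.camera("scene");P=cloud(a);tilt(P,a["pixels"],(.03,.14,-.12,.08),(.28,.42));inpan()
E
```

```text
clock: 14.45
ee_pos: [0.556, 0.2277, 0.3483]
tcp_rot: [-0.0, 0.792, -0.61, 0.0]
contact_force: [-0.0, 0.4, 0.0]
grip_width: 0.564
clock: 14.65
ee_pos: [0.5561, 0.2272, 0.3479]
tcp_rot: [-0.0, 0.792, -0.61, -0.0]
contact_force: [-0.5, -0.7, -0.0]
grip_width: 0.558
t 14.65 panel: along 84.9 in -2.4 graspz 341.9 F in -0.59 along -0.66 Fz -0.02 M [0.11 0.08 0.02] grip 0.558 j6 3.086
n 567
295 mu [ 85.5 -29.4 348.9] n [-0.018 -0.618  0.786] angle in-z plane 128.1
155 mu [110.7 -10.5 322.6] n [0.999 0.047 0.026] angle in-z plane 29.5
76 mu [ 61.9   8.5 335.9] n [0.999 0.027 0.033] angle in-z plane 50.7
t 14.7 panel: along 84.8 in -2.4 graspz 341.9 F in -0.39 along 0.15 Fz -0.05 M [ 0.07  0.07 -0.03] grip 0.557 j6 3.086
```

```bash
python3 -m crank '[[[0.005,0,-0.01],0],[[0.03,0,-0.005],0],[[0.04,0,0],0],[[0.045,0,0],0],[[0,0.02,0],0],[[0,0.04,0.03],0],[[0,0.025,0.04],0],[[0,0,0.04],0],[[0,0,0.04],0],[[0,0,0.04],0],[[0,0,0],0],[[0,0,0],0]]' -1 40
python3 - <<'E'
from h import *
inpan()
a=vision.camera("scene");save(a,"s6",(280,70,410,200),5);P=cloud(a);tilt(P,a["pixels"],(-.06,.06,-.18,-.02),(.08,.3))
b=vision.camera("top")
for l in("bin","hook_root","back_foot","tag_yellow"):
  for c in(a,b): print(l,[(round(x["p"],2),np.round([(x["centre"][:2]-TG)@U,(x["centre"][:2]-TG)@N,x["centre"][2]],3).tolist()) for x in mark_of(l,c) if x["centre"][1]>0])
q=np.stack([(P[...,:2]-TG)@U,(P[...,:2]-TG)@N,P[...,2]],-1)
for lo,hi in((.15,.18),(.25,.275)):
    m=(q[...,0]>-.05)&(q[...,0]<.25)&(q[...,1]>.001)&(q[...,1]<.0045)&(q[...,2]>lo)&(q[...,2]<hi);z=q[m][:,2]
    print("top face",lo,m.sum(),np.percentile(z,[10,50,90]) if m.any() else 0)
np.savez("p6.npz",P=P,px=a["pixels"])
E
```

```text
clock: 15.9
ee_pos: [0.5049, 0.0892, 0.1738]
tcp_rot: [0.0, 0.792, -0.61, -0.0]
contact_force: [0.4, 0.9, -0.6]
grip_width: 0.559
t 15.9 panel: along -0.2 in -122.5 graspz 167.8 F in 0.73 along 0.64 Fz -0.56 M [0.09 0.11 0.03] grip 0.559 j6 2.841
n 328
177 mu [   0.7 -147.7  175.8] n [-0.01  -0.63   0.777] angle in-z plane 129.0
70 mu [  25.7 -135.4  154.1] n [ 1.     0.007 -0.001] angle in-z plane -11.7
44 mu [ -22.8 -120.6  159.9] n [0.999 0.023 0.03 ] angle in-z plane 53.1
bin [(0.96, [-0.0, -0.141, 0.138])]
bin [(0.58, [0.003, -0.144, 0.135]), (0.28, [0.167, 0.002, 0.168])]
hook_root [(0.5, [-0.001, -0.144, 0.14])]
hook_root [(0.78, [0.002, -0.062, 0.158])]
back_foot []
back_foot [(0.77, [0.003, -0.121, 0.108]), (0.23, [0.226, -0.23, -0.0])]
tag_yellow [(0.61, [-0.002, -0.0, 0.17])]
tag_yellow []
top face 0.15 153 [0.15531858 0.16179254 0.16453389]
top face 0.25 143 [0.25327209 0.25790783 0.25951627]
```

View pics/s6.png

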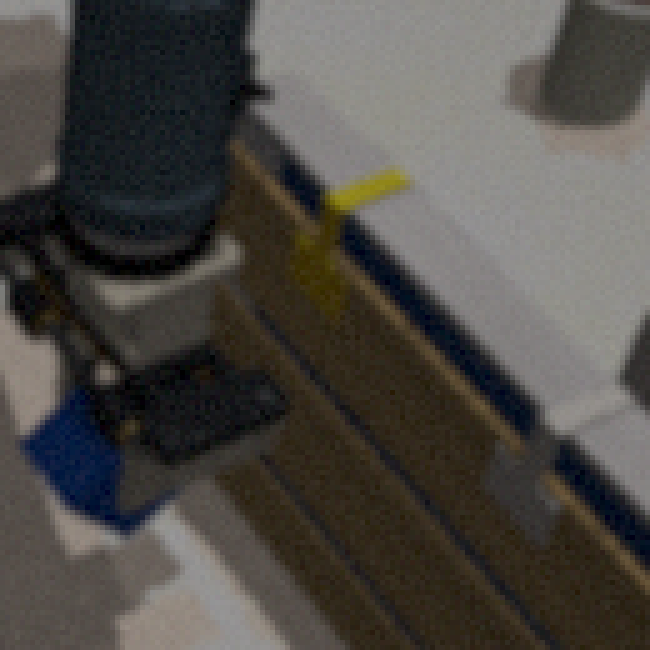

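```bash
python3 -m crank '[[[-0.012,0,0.001],0],[[-0.012,0,0.0012],0],[[0,0,0],0],[[0,0,0],0]]' -1 40
python3 - <<'E'
from h import *
inpan()
E
python3 -m crank '[[[-0.0047,0,-0.0038],0],[[-0.0047,0,-0.0038],0],[[0,0,0],0]]'
python3 - <<'E'
from h import *
inpan()
E
python3 -m crank '[[[-0.0023,0,-0.0019],0],[[-0.0023,0,-0.0019],0],[[0,0,0],0]]'
python3 - <<'E'
from h import *
inpan();inpan()
E
```

```text
clock: 16.8
ee_pos: [0.4981, 0.1133, 0.1706]
tcp_rot: [0.0, 0.793, -0.61, -0.0]
contact_force: [-0.5, -0.8, -1.1]
grip_width: 0.56
t 16.8 panel: along -0.6 in -97.5 graspz 164.6 F in -0.6 along -0.67 Fz -1.1 M [0.12 0.07 0.01] grip 0.56 j6 2.887
clock: 17.1
ee_pos: [0.4963, 0.1222, 0.1792]
tcp_rot: [-0.001, 0.792, -0.61, 0.0]
contact_force: [0.0, -0.0, -0.6]
grip_width: 0.558
t 17.1 panel: along 0.0 in -88.4 graspz 173.2 F in -0.03 along 0.03 Fz -0.65 M [0.07 0.09 0.02] grip 0.558 j6 2.906
clock: 17.4
ee_pos: [0.4949, 0.1263, 0.1825]
tcp_rot: [-0.0, 0.792, -0.61, 0.0]
contact_force: [-0.3, -0.1, -1.5]
grip_width: 0.557
t 17.4 panel: along -0.3 in -84.0 graspz 176.5 F in 0.01 along -0.32 Fz -1.45 M [ 0.07  0.08 -0.01] grip 0.557 j6 2.915
t 17.4 panel: along -0.3 in -84.0 graspz 176.5 F in 0.01 along -0.32 Fz -1.45 M [ 0.07  0.08 -0.01] grip 0.557 j6 2.915
```

```bash
python3 -m crank '[[[-0.0023,0,-0.0019],0],[[-0.0023,0,-0.0019],0],[[0,0,0],0]]'
python3 - <<'E'
from h import *
inpan()
E
python3 -m crank '[[[-0.0023,0,-0.0019],0],[[-0.0023,0,-0.0019],0],[[0,0,0],0]]'
python3 - <<'E'
from h import *
inpan()
E
```

```text
clock: 17.7
ee_pos: [0.4938, 0.1308, 0.1863]
tcp_rot: [-0.0, 0.792, -0.61, 0.0]
contact_force: [-0.2, 1.7, -1.7]
grip_width: 0.557
t 17.7 panel: along -0.2 in -79.4 graspz 180.3 F in 1.7 along 0.22 Fz -1.66 M [ 0.08  0.17 -0.03] grip 0.557 j6 2.924
clock: 18.0
ee_pos: [0.4926, 0.1354, 0.1901]
tcp_rot: [-0.0, 0.792, -0.61, 0.0]
contact_force: [-0.1, 0.5, -1.2]
grip_width: 0.558
t 18.0 panel: along -0.2 in -74.7 graspz 184.1 F in 0.47 along 0.06 Fz -1.2 M [0.09 0.13 0.02] grip 0.558 j6 2.933
```

```bash
python3 -m crank '[[[-0.0023,0,-0.0019],0],[[-0.0012,0,-0.0009],0],[[0,0,0],0]]'
python3 - <<'E'
from h import *
inpan()
E
python3 -m crank '[[[-0.0012,0,-0.0009],0],[[-0.0012,0,-0.0009],0],[[0,0,0],0]]'
python3 - <<'E'
from h import *
inpan()
E
python3 -m crank '[[[-0.0008,0,-0.0006],0],[[-0.0008,0,-0.0006],0],[[0,0,0],0]]'
python3 - <<'E'
from h import *
inpan()
E
```

```text
clock: 18.3
ee_pos: [0.4916, 0.1386, 0.1927]
tcp_rot: [-0.0, 0.792, -0.61, 0.0]
contact_force: [-0.1, 0.3, -1.4]
grip_width: 0.555
t 18.3 panel: along -0.3 in -71.4 graspz 186.7 F in 0.32 along -0.03 Fz -1.45 M [ 0.06  0.12 -0.01] grip 0.555 j6 2.939
clock: 18.6
ee_pos: [0.491, 0.1409, 0.1945]
tcp_rot: [-0.0, 0.792, -0.61, 0.0]
contact_force: [0.7, -0.5, -1.1]
grip_width: 0.556
t 18.6 panel: along -0.3 in -69.0 graspz 188.5 F in -0.71 along 0.56 Fz -1.07 M [0.13 0.12 0.01] grip 0.556 j6 2.944
clock: 18.9
ee_pos: [0.4907, 0.1416, 0.1952]
tcp_rot: [0.001, 0.792, -0.61, 0.0]
contact_force: [1.5, -3.2, -5.4]
grip_width: 0.554
t 18.9 panel: along -0.4 in -68.2 graspz 189.2 F in -3.46 along 0.65 Fz -5.38 M [-0.85 -0.25 -0.04] grip 0.554 j6 2.947
```

```bash
python3 - <<'E'
from plan import *
import numpy as np
print([ (x,z,round(clear(51,(x,z)),2)) for x,z in((-9,13),(-7,12),(-5,11.5),(-3,11),(-3,10),(-2,10),(-1,10),(-1,9))])
for th in(51,45,40,35,30,25,20,15,10,5,0):
    for x in(-4,-3,-2,-1):
        zs=[z for z in np.arange(-1,20,.1) if clear(th,(x,z))>0]
        if not zs: print(th,x,"none");continue
        t=np.radians(th);o=np.array([-47.5*np.cos(t)-42*np.sin(t),47.5*np.sin(t)-42*np.cos(t)])
        print(th,x,"zlow %.1f zhigh %.1f"%(min(zs),max(zs)),"pivot in,z(+z0):",np.round([x+o[0],min(zs)+o[1]],1))
E
python3 - <<'E'
from h import *
a=vision.camera("scene");P=cloud(a);tilt(P,a["pixels"],(-.06,.06,-.14,.02),(.1,.3));inpan();save(a,"s7",(280,70,410,200),5)
E
```

```text
[(-9, 13, np.float64(2.13)), (-7, 12, np.float64(1.12)), (-5, 11.5, np.float64(0.62)), (-3, 11, np.float64(0.71)), (-3, 10, np.float64(0.18)), (-2, 10, np.float64(0.87)), (-1, 10, np.float64(1.15)), (-1, 9, np.float64(1.03))]
51 -4 zlow 10.9 zhigh 14.6 pivot in,z(+z0): [-66.5  21.4]
51 -3 zlow 9.8 zhigh 13.4 pivot in,z(+z0): [-65.5  20.3]
51 -2 zlow 8.6 zhigh 12.3 pivot in,z(+z0): [-64.5  19.1]
51 -1 zlow 7.4 zhigh 11.1 pivot in,z(+z0): [-63.5  17.9]
45 -4 zlow 8.9 zhigh 14.5 pivot in,z(+z0): [-67.3  12.8]
45 -3 zlow 7.8 zhigh 13.5 pivot in,z(+z0): [-66.3  11.7]
45 -2 zlow 6.8 zhigh 12.4 pivot in,z(+z0): [-65.3  10.7]
45 -1 zlow 5.7 zhigh 11.4 pivot in,z(+z0): [-64.3   9.6]
40 -4 zlow 7.4 zhigh 14.2 pivot in,z(+z0): [-67.4   5.8]
40 -3 zlow 6.5 zhigh 13.5 pivot in,z(+z0): [-66.4   4.9]
40 -2 zlow 5.8 zhigh 12.6 pivot in,z(+z0): [-65.4   4.2]
40 -1 zlow 4.9 zhigh 11.6 pivot in,z(+z0): [-64.4   3.3]
35 -4 zlow 6.1 zhigh 14.1 pivot in,z(+z0): [-67.   -1.1]
35 -3 zlow 5.5 zhigh 13.2 pivot in,z(+z0): [-66.   -1.7]
35 -2 zlow 4.9 zhigh 12.7 pivot in,z(+z0): [-65.   -2.3]
35 -1 zlow 4.1 zhi
[... 1268 characters left out ...]
,z(+z0): [-54. -37.]
5 -2 zlow 0.7 zhigh 12.1 pivot in,z(+z0): [-53. -37.]
5 -1 zlow 0.6 zhigh 12.1 pivot in,z(+z0): [-52.  -37.1]
0 -4 zlow 0.1 zhigh 11.9 pivot in,z(+z0): [-51.5 -41.9]
0 -3 zlow 0.1 zhigh 11.9 pivot in,z(+z0): [-50.5 -41.9]
0 -2 zlow 0.1 zhigh 11.9 pivot in,z(+z0): [-49.5 -41.9]
0 -1 zlow 0.1 zhigh 11.9 pivot in,z(+z0): [-48.5 -41.9]
n 395
188 mu [  2.4 -93.9 196.9] n [ 0.013 -0.643  0.766] angle in-z plane 130.0
93 mu [ 26.  -76.9 171.9] n [ 1.    -0.009 -0.013] angle in-z plane -124.6
73 mu [-23.4 -61.8 182. ] n [0.998 0.051 0.048] angle in-z plane 43.0
t 18.95 panel: along -0.4 in -68.2 graspz 189.2 F in -4.43 along 1.47 Fz -5.35 M [-0.85 -0.28  0.03] grip 0.56 j6 2.947
```

View pics/s7.png

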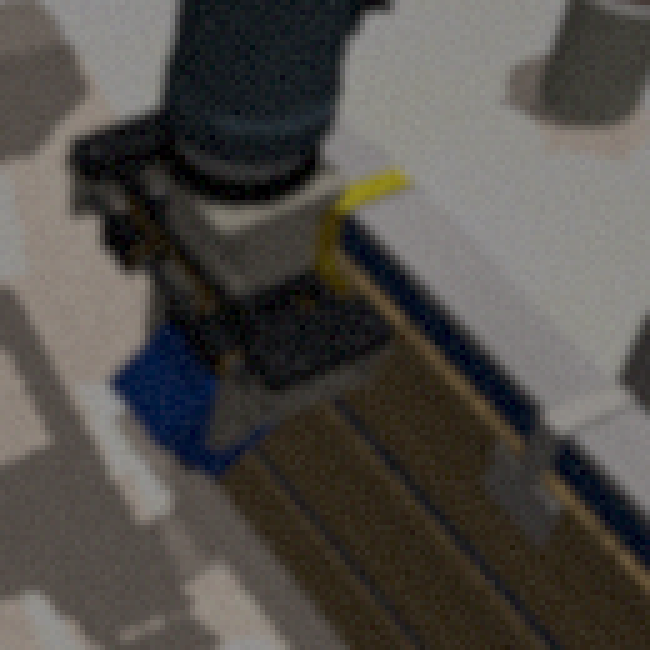

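Hook stopped against the top slat at the place expected (groove lower edge ≈163 mm, 7 mm below nominal); now move in/down and swing.

```bash
python3 -m crank '[[[-0.001,0,0.003],0],[[-0.003,0,0.003],0],[[0,0,0],0]]'
python3 - <<'E'
from h import *
inpan()
E
python3 -m crank '[[[0,0,0],0],[[0.0005,0,0.0045],0],[[0.0006,0,0.0046],0],[[0,0,0.0035],0],[[0,0,0.0035],0],[[-0.0002,0,0.0033],0],[[-0.0002,0,0.0033],0],[[0,0,0],0]]' -1 4
python3 - <<'E'
from h import *
inpan()
a=vision.camera("scene");P=cloud(a);tilt(P,a["pixels"],(-.06,.06,-.14,.02),(.08,.3));inpan();save(a,"s8",(280,70,410,200),5)
E
```

```text
clock: 19.25
ee_pos: [0.4896, 0.1463, 0.1891]
tcp_rot: [0.0, 0.792, -0.61, 0.0]
contact_force: [2.7, -1.6, -4.8]
grip_width: 0.56
t 19.25 panel: along -0.3 in -63.4 graspz 183.1 F in -2.25 along 2.18 Fz -4.81 M [-0.63 -0.35 -0.05] grip 0.56 j6 2.955
clock: 20.05
ee_pos: [0.4894, 0.1455, 0.1663]
tcp_rot: [0.0, 0.792, -0.61, -0.0]
contact_force: [-0.9, -1.8, -2.4]
grip_width: 0.558
t 20.05 panel: along -0.6 in -64.1 graspz 160.3 F in -1.5 along -1.28 Fz -2.35 M [ 0.11  0.11 -0.02] grip 0.558 j6 2.954
n 346
154 mu [  2.1 -89.6 162.1] n [ 0.002  0.812 -0.584] angle in-z plane -35.7
79 mu [-23.3 -58.1 146.6] n [ 0.996 -0.087 -0.019] angle in-z plane -167.9
67 mu [ 25.6 -74.1 147.7] n [ 0.999 -0.038 -0.029] angle in-z plane -142.8
t 20.1 panel: along -0.6 in -64.2 graspz 160.5 F in -0.1 along 0.98 Fz -2.09 M [0.05 0.14 0.04] grip 0.561 j6 2.954
```

View pics/s8.png

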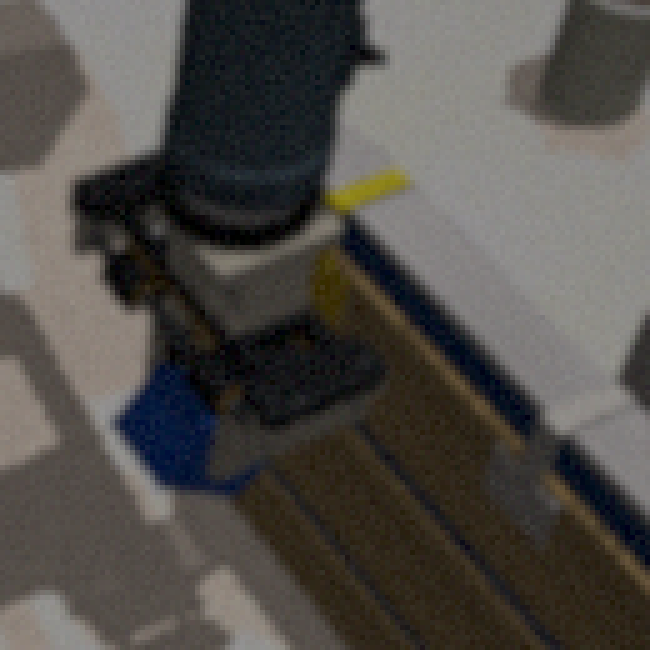

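```bash
python3 -m crank '[[[-0.0004,0,0.0031],0],[[-0.0005,0,0.0031],0],[[-0.0006,0,0.0031],0],[[-0.0007,0,0.0032],0],[[-0.0009,0,0.003],0],[[-0.0009,0,0.003],0],[[-0.0011,0,0.0028],0],[[-0.0011,0,0.0028],0],[[-0.0013,0,0.0027],0],[[-0.0014,0,0.0027],0],[[0,0,0],0]]' -1 4
python3 - <<'E'
from h import *
inpan()
a=vision.camera("scene");P=cloud(a);tilt(P,a["pixels"],(-.06,.06,-.14,.02),(.06,.3));inpan()
E
python3 -m crank '[[[-0.0015,0,0.0026],0],[[-0.0015,0,0.0026],0],[[-0.0017,0,0.0025],0],[[-0.0018,0,0.0024],0],[[0,0,0],0]]' -1 4
python3 - <<'E'
from h import *
inpan()
a=vision.camera("scene");P=cloud(a);tilt(P,a["pixels"],(-.06,.06,-.14,.02),(.06,.3));inpan();save(a,"s9",(280,70,410,200),5)
E
```

```text
clock: 21.2
ee_pos: [0.4872, 0.1543, 0.1369]
tcp_rot: [0.0, 0.792, -0.61, -0.0]
contact_force: [0.0, -0.1, -1.9]
grip_width: 0.56
t 21.2 panel: along -0.6 in -55.0 graspz 130.9 F in -0.13 along -0.01 Fz -1.94 M [ 0.11  0.1  -0.  ] grip 0.56 j6 2.971
n 293
110 mu [  3.3 -79.1 122.8] n [-0.003  0.98  -0.198] angle in-z plane -11.4
87 mu [-23.7 -54.5 119.6] n [0.997 0.042 0.058] angle in-z plane 54.3
35 mu [ 25.8 -72.  133.2] n [ 0.995  0.098 -0.009] angle in-z plane -5.5
33 mu [-12.8 -42.7  96.8] n [0.025 0.218 0.976] angle in-z plane 77.4
t 21.25 panel: along -0.6 in -55.2 graspz 131.0 F in 0.19 along 0.86 Fz -1.17 M [ 0.11  0.17 -0.03] grip 0.559 j6 2.971
clock: 21.75
ee_pos: [0.4856, 0.1606, 0.1269]
tcp_rot: [0.0, 0.792, -0.61, -0.0]
contact_force: [-0.9, -0.5, -1.3]
grip_width: 0.558
t 21.75 panel: along -0.4 in -48.5 graspz 120.9 F in -0.25 along -1.01 Fz -1.27 M [ 0.09  0.14 -0.01] grip 0.558 j6 2.984
n 265
86 mu [-22.9 -49.4 111.4] n [0.994 0.099 0.057] angle in-z plane 29.8
76 mu [  7.5 -70.8 112. ] n [ 0.004  0.999 -0.048] angle in-z plane -2.7
43 mu [-10.2 -41.2  89. ] n [-0.104  0.093  0.99 ] angle in-z plane 84.6
27 mu [ 25.9 -64.3 120.4] n [ 0.991  0.132 -0.033] angle in-z plane -14.3
t 21.8 panel: along -0.5 in -48.7 graspz 120.9 F in 0.63 along 0.47 Fz -1.26 M [0.02 0.07 0.02] grip 0.559 j6 2.984
```

View pics/s9.png

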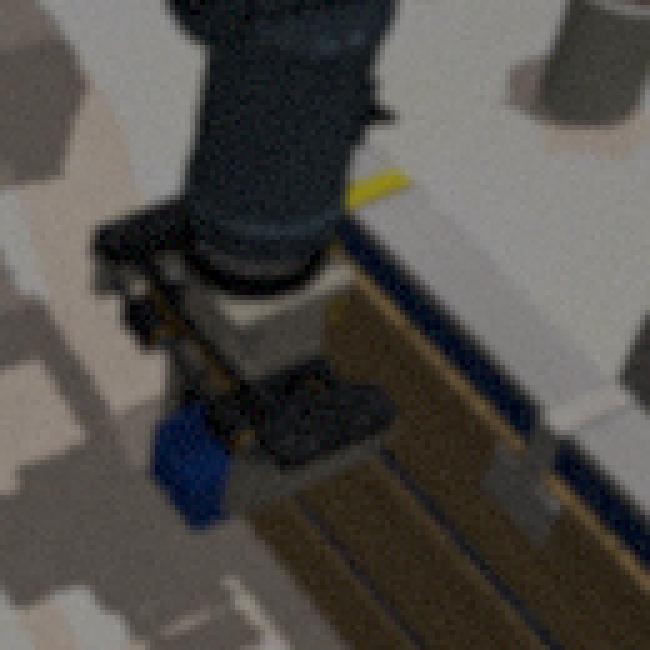

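```bash
python3 -m crank '[[[0,0,0],0],[[0,0,0],0],[[0,0,0],0],[[0,0,0],0],[[0,0,0],0]]' 0.5
python3 - <<'E'
from h import *
inpan()
a=vision.camera("scene");P=cloud(a);tilt(P,a["pixels"],(-.06,.06,-.14,.02),(.06,.3))
E
python3 -m crank '[[[0.001,0,-0.01],0],[[0.003,0,-0.02],0],[[0.005,0,-0.025],0],[[0.01,0,-0.03],0],[[0.04,0,-0.03],0],[[0.04,0,-0.03],0],[[0.04,0,-0.03],0],[[0.04,0,0],0],[[0,0,0],0]]'
python3 - <<'E'
from h import *
inpan()
a=vision.camera("scene");P=cloud(a);tilt(P,a["pixels"],(-.06,.06,-.14,.02),(.06,.3));save(a,"s10",(280,70,410,200),5)
b=vision.camera("top");save(b,"t10",(110,90,230,250),4);w=vision.camera("wrist");save(w,"w10")
for l in("bin","hook_root","back_foot","tag_yellow"):
  for c in(a,b): print(l,[(round(x["p"],2),np.round([(x["centre"][:2]-TG)@U,(x["centre"][:2]-TG)@N,x["centre"][2]],3).tolist()) for x in mark_of(l,c) if x["centre"][1]>0])
E
```

```text
clock: 22.3
ee_pos: [0.4859, 0.1603, 0.1273]
tcp_rot: [-0.0, 0.792, -0.61, 0.0]
contact_force: [-0.7, -0.1, -0.1]
grip_width: 0.749
t 22.3 panel: along -0.2 in -48.9 graspz 121.3 F in 0.03 along -0.69 Fz -0.06 M [ 0.1   0.1  -0.01] grip 0.749 j6 2.984
n 310
98 mu [-22.9 -46.1 110.2] n [ 1.    -0.011  0.016] angle in-z plane 124.6
81 mu [  5.6 -70.1 114.5] n [-0.02   1.     0.012] angle in-z plane 0.7
44 mu [ 25.8 -59.1 112.8] n [ 1.    -0.017 -0.004] angle in-z plane -165.8
41 mu [-11.6 -38.3  88.4] n [-0.014 -0.016  1.   ] angle in-z plane 90.9
clock: 23.25
ee_pos: [0.533, -0.0173, 0.3039]
tcp_rot: [0.0, 0.791, -0.612, 0.002]
contact_force: [-0.0, 0.5, -0.3]
grip_width: 0.75
t 23.25 panel: along -0.6 in -232.6 graspz 297.9 F in 0.51 along 0.12 Fz -0.31 M [ 0.12  0.09 -0.03] grip 0.75 j6 2.648
n 557
167 mu [-22.9 -31.8 109.9] n [ 0.999 -0.022  0.026] angle in-z plane 130.9
181 mu [ 25.7 -36.4 113.4] n [1.    0.003 0.023] angle in-z plane 83.7
67 mu [ -9.7 -28.   88.5] n [-0.159 -0.075  0.984] angle in-z plane 94.4
66 mu [  0.8 -70.  107.8] n [-0.003  1.    -0.01 ] angle in-z plane -0.6
40 mu [ -2.7  -3.5 110.4] n [0.03  1.    0.008] angle in-z plane 0.5
bin [(0.84, [-0.0, -0.036, 0.088]), (0.48, [0.082, 0.002, 0.181])]
bin [(0.51, [0.003, -0.035, 0.085])]
hook_root [(0.62, [0.002, -0.001, 0.16]), (0.62, [-0.003, -0.035, 0.086])]
hook_root [(0.54, [-0.002, -0.002, 0.162])]
back_foot [(0.86, [-0.002, -0.001, 0.082])]
back_foot [(0.75, [-0.002, 0.001, 0.086])]
tag_yellow [(0.73, [-0.001, -0.001, 0.168])]
tag_yellow [(0.64, [0.003, 0.005, 0.171])]
```

View pics/s10.png

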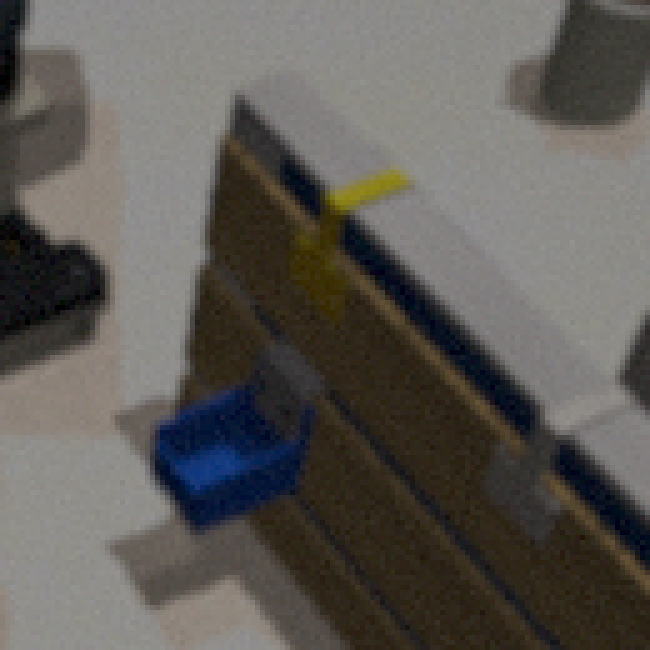

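View pics/t10.png

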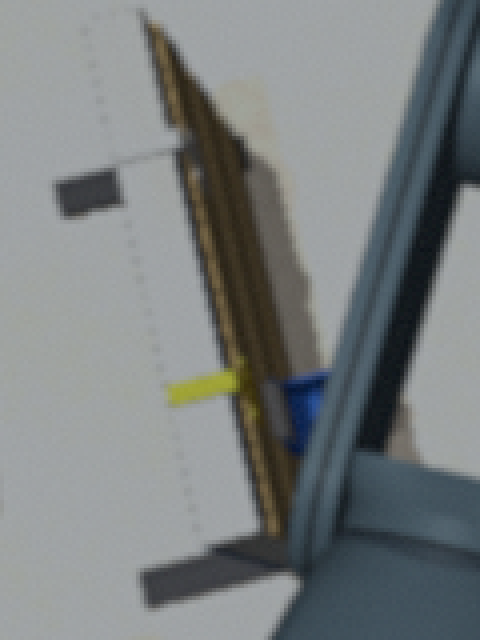

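Bin hangs upright, flush and centred; the arm is clear. Handing in.

```bash
python3 - <<'E'
from h import *
b=vision.camera("top")
for l in("grey_bin","water_pot","glaze_jar","rib"): print(l,[(round(x["p"],2),np.round(x["centre"],3).tolist()) for x in mark_of(l,b)][:2])
print(env.close_job())
E
```

```text
grey_bin [(0.47, [0.742, -0.197, -0.002])]
water_pot []
glaze_jar [(0.61, [0.274, 0.338, -0.001]), (0.61, [0.485, 0.171, 0.084])]
rib [(0.58, [0.543, -0.403, 0.0]), (0.25, [0.74, -0.196, 0.002])]
the job is handed in; nothing more can be done
None
```

The larger blue bin now hangs by its hook in the upper groove below the yellow tag. It was released and the arm was clear when I handed the job in, at about 23 s.

**How it was done:** The tool could only point down, so I tilted the bin to about 51° in the pads. I did that by pushing the bottom of its back against the panel's top rail between the tags, then clamped it hard. The lip slid into the groove and stopped at the top slat, which put the groove's lower edge at about 163 mm, 7 mm below nominal. I then moved in and down so the slat swung the bin to about 3°, and opened the fingers.

**Last checks on the bin:**

| Check | Measured | Limit |
|---|---|---|
| Upright | within about 1° | 7° |
| Offset from the yellow tag | about 1–2 mm | 15 mm |
| Front wall from slat plane | 70 mm (bin is 70 mm deep) | foot within 6 mm of slat |
| Hook root height against nominal | about −8 to −10 mm | ±15 mm |

The depth reading of the slat and the felt stop agreed. I took no second picture to confirm the bin was at rest.

**Bystanders:** In the final top view the jar and the rib were where they started. The networks gave no usable reading for the other two:
- **Pot:** not reported at all.
- **Grey bin:** its only report was a low-confidence one at the pot's place, most likely a mislabel.

The gripper never went near either of them, so I do not expect they moved, but that view does not confirm it.

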